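# Set the tilting plate on the tall jack

## Robot

A 6-joint arm with a two-finger parallel gripper is mounted at the origin on the work surface. World frame = base frame: x ahead of the robot, y to its left, z up, the work surface at z = 0. Lengths are in m, angles in rad, forces in N, time in s.
With the tool pointing down it reaches from about 0.35 to 0.875 m from the base axis. Payload 4.2 kg.
Tool frame: the origin (TCP) lies midway between the tips of the shut fingers; the grasp point (between the pads) lies 19 mm behind it; z points along the fingers, y is the line along which they close (so a half turn about z gives the same grasp; the last joint's range is limited). The gripper opens to 87 mm and grips with 3 to 60 N. Pads are 19 mm wide; open, the fingers measure 117 mm over their backs; the gripper's body (75 mm by 190 mm) begins 51 mm behind the grasp point.
Start: joints at [-0.891, 0.385, 0.008, 0, -1.194, -0.259], TCP at [0.255, -0.57, 0.223] pointing down, gripper open.
Joint ranges: [-3.14, 3.14], [-1.21, 2.06], [-1.07, 1.41], [-3.16, 2.05], [-2.99, -0.16], [-3.1, 3.1]. Speed limits (rad/s): [2.79, 2.79, 3.14, 3.14, 3.14, 3.14].

## Interface

Orientations are given as a 3x3 rotation matrix whose columns are the frame's x, y, z axes.
In Python, from plant import r, viewer gives the robot as it stands. Calls block until the motion is done:
- r.goto(position, orientation): joint-space move of the TCP to a pose.
- r.servo_line(position, orientation=None, feed=0.15): straight line of the TCP; orientation=None keeps the orientation; feed is the mean speed in m/s.
- r.set_joints(angles): joint-space move.
- r.ungrasp() and r.clamp(): open the fingers fully, or close them until they stop; the grip force is fixed at half the most.
- r.dwell(seconds).
- r.ik(position, orientation): joint angles nearest the present ones, or None.
- r.state(): the state.
- viewer.grab_frame(name): name is "scene" or "top" or "wrist"; returns a dict with "img" (400x640x3 uint8, blue, green, red), "depth" (400x640 float32, m along the optical axis (not along the pixel's ray), 0 where there is no reading), "K" (3x3 intrinsics, pixels), "k1" (the pictures are not rectified: a ray, as slopes to the right and down, at radius r is drawn at 1 + k1 r^2 times it, then the intrinsics apply), "R" (3x3) and "t" (3): a world point X has camera coordinates R X + t. Camera axes: x right, y down, z forward; pixel columns grow to the right and rows downward; lengths in m; the calibration is good to about 2 mm. A picture is of the moment at which its call begins.
A pose or a line that the arm cannot do raises r.Unreachable and nothing moves.
- r.finish_job(): hands the job in; it is judged then, once.
The state is a dict: "t": time; "joint_positions": joint angles; "dq": joint speeds; "joint_torque": joint torques, N m; "eef_pos": TCP position; "tool_rot": TCP orientation; "wrist_force": force on the tool from outside, world axes, zero at the start; "moment": the same for the moment, N m; "grip_width": finger opening in m; "finger_force": force on a finger pad.
Only numpy, scipy, OpenCV 4.12 (cv2) and the standard library are available. Lean on these libraries where they do the work, as an engineer would, in place of code of your own. Each camera call takes 0.05 s, during which the arm holds its last target. There are 200 camera calls.

## Task

Set the tilting fixture to 30 degrees: fold its hinged plate right back past upright until it rests open by itself, stand the tallest of the three screw jacks upright on the fixture's base, close up against the raised strip on the strip's hinge side and about halfway along it, then fold the plate down gently, without letting it drop, until it rests on the jack. Leave the other two jacks, the spray can and the flange where they are.

Things in the scene. Friction and masses are not known exactly. Their poses are not given: they have to be found in the camera images.
- fixture: Dark steel tilting fixture, fixed on the bench under its aluminium plate: base 190 (x) by 110 (y) by 20 mm high. Origin: centre of its underside; x points from the plate's free edge to its hinge, z up. A strip 10 mm wide (x), 90 long (y), 8 high lies across the base's top, its middle at x = -53 mm. Two hinge lugs at x = 80, y = +-50 mm, up to 58 mm high.
- hinge (a point): Middle of the hinge line of the plate, which runs along the fixture's y; 46 mm above the bench, at the fixture's x = +80 mm.
- plate (a joint): Angle of the hinged plate, rad: 0 = flat (start), grows as its free edge rises, pi/2 = upright, 1.85 = folded right back on its stop, where it stays by its weight; short of upright it falls shut if let go. Plate 6 mm thick, 110 mm wide, 0.4 kg; its middle plane passes through the hinge line; it reaches 170 mm from it.
- pin_left (a point): Middle of the round handle pin (10 mm thick, 55 mm long, with a 16 mm collar on its last 4 mm) that sticks out of the plate's +y side, parallel to the hinge, 140 mm from the hinge line. The point is 28 mm out from the plate's side edge. It turns with the plate; 46 mm above the bench when flat. Its point y runs along the pin, outward.
- pin_right (a point): The same pin on the plate's -y side; its point y runs along the pin, towards the plate.
- seat (a point): Point on the base's top (20 mm above the bench) where the jack's axis stands when its foot just touches the strip, halfway along it; 110 mm from the hinge line towards the free edge. Same axes as the fixture.
- jack_tall: Steel screw jack, the tallest of three: 82 mm tall; round foot 36 mm across, 9 mm high; round column 24 mm across from 13 mm up to 12 mm below the top; head 16 mm across. Origin: centre of its underside; z up. Stands in the tray at the start, the three in any order about 85 mm apart in a row. The one to use; about 0.3 kg.
- jack_middle: Steel screw jack, the middle one of three: 62 mm tall; round foot 36 mm across, 9 mm high; round column 24 mm across from 13 mm up to 12 mm below the top; head 16 mm across. Origin: centre of its underside; z up. Stands in the tray at the start, the three in any order about 85 mm apart in a row. Leave alone.
- jack_short: Steel screw jack, the shortest of three: 44 mm tall; round foot 36 mm across, 9 mm high; round column 24 mm across from 13 mm up to 12 mm below the top; head 16 mm across. Origin: centre of its underside; z up. Stands in the tray at the start, the three in any order about 85 mm apart in a row. Leave alone.
- tray: Low dark steel tray, fixed, 270 (x) by 100 (y) by 16 mm high with 4 mm walls and floor, in which the jacks stand in a row along its x. Origin: centre of its underside.
- can: Spray can, 60 mm across, 190 mm tall, standing upright on the bench close to the end of one of the two pins (left or right varies), so that this pin cannot be taken. Origin: centre of its underside. Leave alone.
- flange: Flat steel ring lying on the bench below the end of the other pin, 72 mm across, 12 mm high, hole 36 mm. Origin: centre of its underside. Leave alone.

How it is judged:
By the outcome, as a careful person would: the job done as asked, in the order asked, and still so for the second after the job is handed in, with the robot touching nothing.
It also fails if it takes over 72 s, if anything falls off the work surface, if the arm or the gripper's body presses on something with over 40 N, if the wrist force passes 120 N, or if a joint passes its speed limit or range.

## Working session

There is one attempt and no reset: what is moved stays moved. The work goes in short steps, each a Python script; the robot and the scene stay as the last script left them, time stands still between calls to the robot, and variables do not carry over. Pictures are saved under pics/ and viewed, at most 10 in all, crops included, and the job is handed in when it is done.

```bash
ls; mkdir -p pics; python3 - <<'E'
from plant import r, viewer
import cv2,numpy as np
for n in("scene","top"):
    f=viewer.grab_frame(n); cv2.imwrite(f"pics/{n}0.png",f["img"]); np.savez(f"{n}0.npz",**f)
    print(n,f["K"].tolist(),f["k1"],f["R"].round(3).tolist(),f["t"])
s=r.state(); print(s["t"],s["eef_pos"],s["tool_rot"],s["grip_width"],s["wrist_force"])
E
```

```text
pics
scene [[435.56375952723175, 0.0, 323.0479946165356], [0.0, 435.56375952723175, 197.9274594329605], [0.0, 0.0, 1.0]] -0.07030576308879308 [[0.148, 0.989, 0.011], [0.635, -0.086, -0.768], [-0.759, 0.121, -0.64]] [-0.10780095 -0.24883217  1.22379602]
top [[382.7014035006228, 0.0, 314.7259070904096], [0.0, 382.7014035006228, 202.70377421037747], [0.0, 0.0, 1.0]] 0.013592723490474726 [[0.009, -0.999, -0.04], [-0.986, -0.003, -0.166], [0.166, 0.041, -0.985]] [0.05013489 0.50415295 0.88565908]
0.1 [ 0.2550971  -0.56998844  0.22157703] [[-9.12843242e-01 -4.08309238e-01 -8.83937173e-04]
 [-4.08310183e-01  9.12841601e-01  1.73402891e-03]
 [ 9.88745995e-05  1.94381712e-03 -9.99998106e-01]] 0.08699236924014561 [-0.86907825 -0.32140147 -0.60194819]
```

View pics/scene0.png

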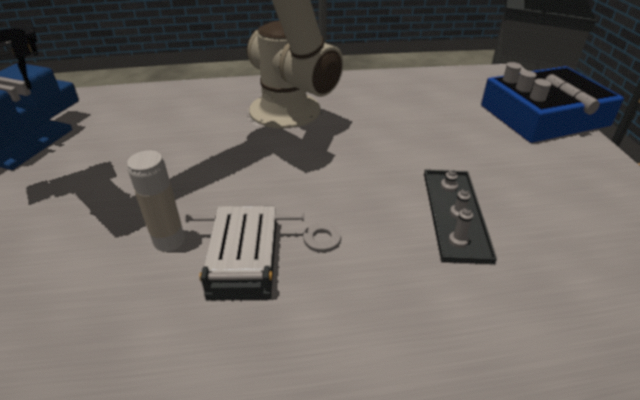

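View pics/top0.png

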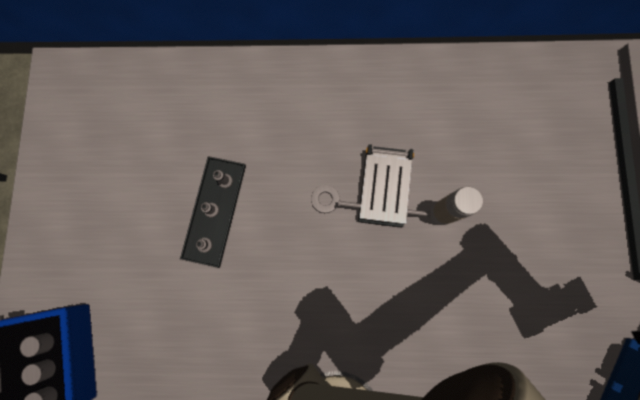

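The scene view shows the plate at about (242,240), its hinge towards the viewer (265,275), the can at (160,200) on the right pin, the flange at (322,237) under the left pin, and the tray at (458,215) with the tallest-looking jack at (462,225). The top view shows the plate at (386,185), flange (325,199), can (468,202), and jacks at (220,178), (209,209), (204,244).

```bash
cat > vis.py <<'E'
import numpy as np,cv2
def rays(f,uv):
    n=cv2.undistortPoints(np.asarray(uv,float).reshape(-1,1,2),f["K"],np.array([float(f["k1"]),0,0,0])).reshape(-1,2)
    return np.c_[n,np.ones(len(n))]
def onplane(f,uv,z):
    d=rays(f,uv)@f["R"]; c=-f["R"].T@f["t"]
    return c+d*((z-c[2])/d[:,2])[:,None]
def cloud(f):
    h,w=f["depth"].shape; u,v=np.meshgrid(np.arange(w),np.arange(h)); uv=np.c_[u.ravel(),v.ravel()]
    P=(rays(f,uv)*f["depth"].reshape(-1,1)-f["t"])@f["R"]
    P[f["depth"].ravel()==0]=np.nan
    return P.reshape(h,w,3)
E
python3 - <<'E'
from vis import *
for n in("top","scene"):
    f=dict(np.load(n+"0.npz")); P=cloud(f); g=cv2.cvtColor(f["img"],cv2.COLOR_BGR2GRAY)
    cv2.imwrite(f"pics/h_{n}.png",0*g)
    roi={"top":(slice(140,235),slice(340,425)),"scene":(slice(195,300),slice(195,285))}[n]
    m=np.zeros_like(g); sub=P[roi]; gs=g[roi]
    print(n,"noise z bench",np.nanstd(P[300:320,100:130,2]) if n=="top" else "")
    k=(gs>(170 if n=="top" else 150))&(np.abs(sub[...,2]-.049)<.008); m[roi]=k*255
    m=cv2.morphologyEx(m,cv2.MORPH_CLOSE,np.ones((9,9)))
    c=max(cv2.findContours(m,0,cv2.CHAIN_APPROX_NONE)[0],key=cv2.contourArea)
    X=onplane(f,c.reshape(-1,2),.049)[:,:2]
    print(" plate z med",np.nanmedian(sub[...,2][k])); print(" rect",cv2.minAreaRect((X*1000).astype(np.float32)))
    # jacks: clusters by height in tray
    r={"top":(slice(150,275),slice(175,250)),"scene":(slice(160,270),slice(415,500))}[n]
    z=P[r][...,2]; mm=((z>.03)&(z<.11)).astype(np.uint8)
    num,L,st,ce=cv2.connectedComponentsWithStats(mm)
    for i in range(1,num):
        if st[i,4]<12: continue
        Q=P[r][L==i]; zt=np.nanpercentile(Q[:,2],95); T=Q[Q[:,2]>zt-.006]
        print(" jack",st[i],"ztop",zt.round(4),"topxy",T.mean(0).round(4),len(T))
    r={"top":(slice(150,240),slice(420,500)),"scene":(slice(145,260),slice(125,190))}[n]
    Q=P[r].reshape(-1,3); T=Q[Q[:,2]>.18]; print(" can",(T.max(0)+T.min(0))/2,np.ptp(T,0))
    r={"top":(slice(180,220),slice(308,345)),"scene":(slice(222,255),slice(300,345))}[n]
    Q=P[r].reshape(-1,3); T=Q[(Q[:,2]>.008)&(Q[:,2]<.018)]; print(" flange",np.median(T,0),np.ptp(T,0))
    print(" pin z",[P[206,352].round(4),P[205,347].round(4)] if n=="top" else P[217,285:300:5].round(4).tolist())
    crop=f["img"][150:220,300:430] if n=="top" else f["img"][195:300,180:345]
    cv2.imwrite(f"pics/c_{n}.png",cv2.resize(crop,None,fx=4.5,fy=4.5,interpolation=cv2.INTER_CUBIC))
E
```

```text
top noise z bench 0.0017511870465763376
 plate z med 0.04809745170946368
 rect ((541.3936767578125, -117.93130493164062), (107.60585021972656, 159.72654724121094), 83.02760314941406)
 jack [ 38  20  15  14 137] ztop 0.0842 topxy [0.5653 0.2841 0.0828] 24
 jack [ 26  52  13  11 106] ztop 0.0639 topxy [0.4913 0.316  0.0625] 23
 jack [21 89 11 10 83] ztop 0.0456 topxy [0.4032 0.3273 0.0439] 21
 can [ 0.48545615 -0.25996383  0.18630859] [0.05440089 0.05649405 0.01254749]
 flange [0.52071959 0.02895862 0.01094646] [0.06942382 0.06801699 0.00976145]
 pin z [array([ 0.495 , -0.0366,  0.0495]), array([ 0.4974, -0.0246,  0.0493])]
scene noise z bench 
 plate z med 0.04826695006711414
 rect ((541.0291748046875, -119.31619262695312), (109.3363037109375, 161.81488037109375), 82.39205932617188)
 jack [31 10 12 11 90] ztop 0.0458 topxy [0.4052 0.3274 0.044 ] 27
 jack [ 40  29  18  47 508] ztop 0.0816 topxy [0.5683 0.2825 0.081 ] 54
 can [ 0.48560457 -0.26127118  0.18526271] [0.05522676 0.05354444 0.01040791]
 flange [0.52268755 0.02872558 0.01137788] [0.07391399 0.07058871 0.00616374]
 pin z [[nan, nan, nan], [0.5011, -0.0287, 0.0471], [0.5034, -0.0195, 0.048]]
```

```bash
cat > geo.py <<'E'
import numpy as np
from plant import r, viewer
th=np.radians(-7.3); ex=np.array([np.cos(th),np.sin(th),0]); ey=np.array([-np.sin(th),np.cos(th),0]); ez=np.array([0,0,1.])
H=np.array([.5412,-.1186,.046])+.0895*ex; H[2]=.046
def down(y): return np.c_[np.cross(y,-ez),y,-ez]
def pin(a,s=.085,rad=.14): return H+s*ey+rad*(-np.cos(a)*ex+np.sin(a)*ez)
def tcp(g): return g-.019*ez*1.0   # grasp point -> TCP (tool down)
def arc(a0,a1,n,Rt,feed=.12,stop=None):
    for a in np.linspace(a0,a1,n+1)[1:]:
        r.servo_line(tcp(pin(a)),Rt,feed=feed); s=r.state()
        print(round(a,3),"t",round(s["t"],2),"F",np.round(s["wrist_force"],1),"w",round(s["grip_width"],4))
        if stop and stop(s): return a
E
python3 - <<'E'
from geo import *
print("hinge",H,"pin",pin(0))
for sg in(1,-1):
    Rt=down(sg*ex); print(sg,[np.round(q,2) if q is not None else None for q in (r.ik(tcp(pin(a))+[0,0,d],Rt) for a,d in((0,.15),(0,0),(.9,0),(1.83,0),(1.83,.1)))])
E
```

```text
hinge [ 0.62997455 -0.12997228  0.046     ] pin [ 0.50190982 -0.02787221  0.046     ]
1 [array([ 0.27,  0.22, -0.35,  0.  , -1.  ,  2.75]), array([ 0.27,  0.42, -0.53,  0.  , -0.62,  2.75]), array([ 0.23,  0.35, -0.29,  0.  , -0.94,  2.78]), array([ 0.16,  0.52,  0.07,  0.  , -1.12,  2.85]), array([ 0.16,  0.46,  0.22,  0.  , -1.33,  2.85])]
-1 [array([ 0.27,  0.22, -0.35,  0.  , -1.  , -0.4 ]), array([ 0.27,  0.42, -0.53,  0.  , -0.62, -0.4 ]), array([ 0.23,  0.35, -0.29,  0.  , -0.94, -0.36]), array([ 0.16,  0.52,  0.07,  0.  , -1.12, -0.29]), array([ 0.16,  0.46,  0.22,  0.  , -1.33, -0.29])]
```

```bash
python3 - <<'E'
from geo import *; import cv2
from vis import *
Rt=down(-ex); p=r.state()["eef_pos"]
r.goto(np.array([p[0],p[1],.36]),r.state()["tool_rot"])
r.goto(tcp(pin(0))+[0,0,.28],Rt)
r.servo_line(tcp(pin(0))+[0,0,.12],Rt,feed=.25)
f=viewer.grab_frame("wrist"); cv2.imwrite("pics/w1.png",f["img"]); np.savez("w1.npz",**f)
P=cloud(f).reshape(-1,3); e=(P-H)@np.c_[ex,ey,ez]
q=e[(abs(e[:,2])<.012)&(e[:,1]>.06)&(e[:,1]<.105)&(abs(e[:,0]+.14)<.03)]
print(len(q),np.median(q,0) if len(q) else "",r.state()["t"],r.state()["eef_pos"]-tcp(pin(0)))
E
```

```text
503 [-0.14120959  0.08141552  0.00422035] 3.6917 [ 1.35165682e-03 -4.89678044e-05  1.21563160e-01]
```

View pics/w1.png

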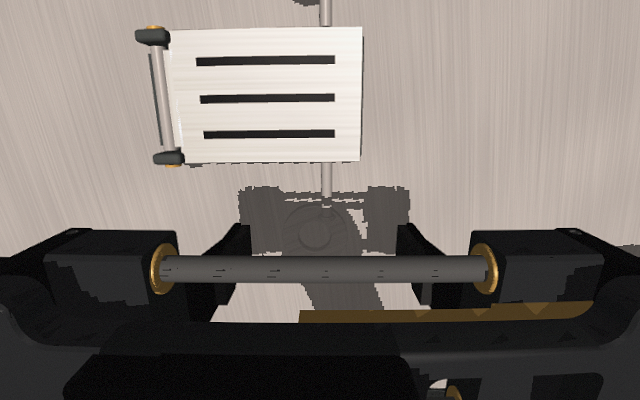

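The wrist view shows the pin at (326,180), square to the tool and 1 mm from where I expected it. The flange is below the grasp at (315,232). I'll grip the pin and fold the plate back.

```bash
python3 - <<'E'
from geo import *
Rt=down(-ex)
r.servo_line(tcp(pin(0))+[0,0,.002],Rt,feed=.1); print(r.state()["wrist_force"])
r.clamp(); s=r.state(); print(s["grip_width"],s["finger_force"],s["wrist_force"],s["t"])
if .008<s["grip_width"]<.014: arc(0,.8,6,Rt,stop=lambda s:np.linalg.norm(s["wrist_force"])>45 or s["grip_width"]<.008)
E
```

```text
[ 0.22180225 -0.74024161  0.0070265 ]
0.009051411527542456 29.989146888256073 [-3.89340195  2.8946463   2.35103049] 6.2583
0.133 t 6.55 F [-3.2  3.4 -4. ] w 0.009
0.267 t 6.86 F [-4.5  4.8 -1.5] w 0.0086
0.4 t 7.17 F [-7.7  5.2 -1.4] w 0.0085
0.533 t 7.47 F [-9.8  6.5  2. ] w 0.009
0.667 t 7.78 F [-12.7   8.7   6.7] w 0.0091
0.8 t 8.09 F [-17.5   9.5  13.9] w 0.0091
```

```bash
sed -i 's/^H=\(.*\); H\[2\]=.046/H=\1; H[2]=.046; H-=.0015*ex/' geo.py; python3 - <<'E'
from geo import *
Rt=down(-ex)
arc(.8,.8,1,Rt); arc(.8,1.84,8,Rt,stop=lambda s:np.linalg.norm(s["wrist_force"])>45 or s["grip_width"]<.008)
E
```

```text
0.8 t 8.34 F [-13.6   8.2  10. ] w 0.0093
0.93 t 8.64 F [-14.9   6.4  15.8] w 0.0087
1.06 t 8.94 F [-10.8   3.7  17. ] w 0.0088
1.19 t 9.24 F [-6.2  3.6 13.2] w 0.0091
1.32 t 9.54 F [-3.8  1.3  9.2] w 0.0088
1.45 t 9.84 F [-1.1  1.8  7.7] w 0.0093
1.58 t 10.14 F [-1.2  1.7  5.9] w 0.0086
1.71 t 10.44 F [-0.2  1.7  4.5] w 0.0089
1.84 t 10.74 F [0.7 2.  3.5] w 0.0088
```

```bash
python3 - <<'E'
from geo import *; import cv2
from vis import *
r.ungrasp(); print(r.state()["wrist_force"])
p=tcp(pin(1.84)); r.servo_line(p+[0,0,.14],feed=.3)
a=np.radians(75); y=np.array([np.cos(a),np.sin(a),0])
J=np.array([.567,.2835,0])
for sg in(1,-1):
    q=r.ik(J+[0,0,.25],down(sg*y)); print(sg,q)
sg=-1 if r.ik(J+[0,0,.25],down(-y)) is not None and abs(r.ik(J+[0,0,.25],down(-y))[5])<abs(r.ik(J+[0,0,.25],down(y))[5]) else 1
print("sg",sg); r.goto(J+[0,0,.25],down(sg*y))
for n in("top","wrist"):
    f=viewer.grab_frame(n); np.savez(n+"2.npz",**f); cv2.imwrite(f"pics/{n}2.png",f["img"])
    P=cloud(f)
    if n=="top": cv2.imwrite("pics/top2c.png",cv2.resize(f["img"][125:245,300:500],None,fx=4,fy=4,interpolation=cv2.INTER_CUBIC))
    Q=P.reshape(-1,3); Q=Q[np.linalg.norm(Q[:,:2]-J[:2],axis=1)<.03]
    for lo,hi in((.08,.092),(.02,.075),(.009,.016)):
        T=Q[(Q[:,2]>lo)&(Q[:,2]<hi)]
        if len(T): print(n,lo,len(T),((T.max(0)+T.min(0))/2).round(4),np.ptp(T,0).round(4),T.mean(0).round(4))
print(r.state()["t"],r.state()["eef_pos"])
E
```

```text
[0.56097763 0.50646445 0.72305552]
1 [ 0.71847687  0.38380029  0.07562491  0.         -1.26262095 -2.55107258]
-1 [ 0.71847687  0.38380029  0.07562491  0.         -1.26262095  0.59052007]
sg -1
top 0.08 15 [0.5655 0.2846 0.0835] [0.0109 0.0142 0.0049] [0.5643 0.2838 0.0835]
top 0.02 104 [0.5653 0.2854 0.0483] [0.0219 0.0238 0.053 ] [0.5624 0.2815 0.0554]
top 0.009 59 [0.5659 0.2857 0.0127] [0.0339 0.0337 0.0064] [0.5617 0.2806 0.0134]
wrist 0.08 94 [0.5661 0.2851 0.0832] [0.0155 0.0152 0.0065] [0.5674 0.2847 0.0837]
wrist 0.02 285 [0.5663 0.2852 0.0478] [0.0243 0.0245 0.0544] [0.5699 0.284  0.0628]
wrist 0.009 175 [0.5683 0.2849 0.0127] [0.0311 0.0355 0.0065] [0.5734 0.2832 0.0141]
14.2083 [0.56761957 0.28248211 0.24999275]
```

View pics/top2c.png

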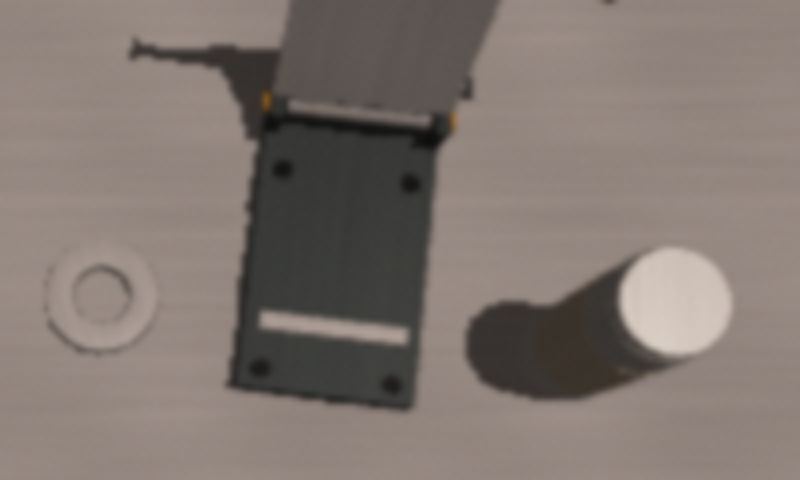

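View pics/wrist2.png

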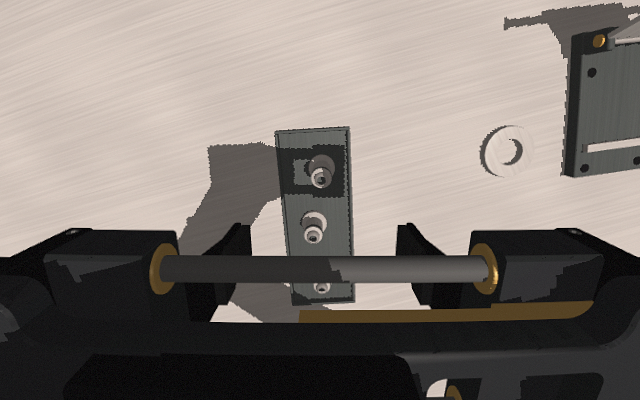

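```bash
python3 - <<'E'
from geo import *; import cv2
from vis import *
# strip
for n,roi in (("top",(slice(198,215),slice(362,406))),):
    f=dict(np.load(n+"2.npz")); g=cv2.cvtColor(f["img"],cv2.COLOR_BGR2GRAY)[roi].astype(float)
    v,u=np.nonzero(g>120); w=g[v,u]
    X=onplane(f,np.c_[u+roi[1].start,v+roi[0].start],.028)
    print("strip rect",cv2.minAreaRect((X[:,:2]*1000).astype(np.float32)))
    c=X.mean(0); e=(c-H)@np.c_[ex,ey,ez]; print("strip centre",c,"in hinge frame",e,"expect -0.133,0")
    C=np.cov((X[:,:2]).T); d=np.linalg.eigh(C)[1][:,1]; print("dir deg",np.degrees(np.arctan2(d[1],d[0])),"n",len(u))
a=np.radians(75); y=np.array([np.cos(a),np.sin(a),0]); Rt=down(-y); J=np.array([.5663,.2850,0])
r.servo_line(J+[0,0,.12],Rt,feed=.3); r.servo_line(J+[0,0,.033],Rt,feed=.1); print(r.state()["wrist_force"])
r.clamp(); s=r.state(); print(s["grip_width"],s["finger_force"],s["wrist_force"])
r.servo_line(J+[0,0,.06],Rt,feed=.08); r.servo_line(J+[0,0,.26],Rt,feed=.25)
s=r.state(); print(s["grip_width"],s["wrist_force"],s["moment"],s["t"])
f=viewer.grab_frame("scene"); np.savez("scene3.npz",**f); cv2.imwrite("pics/s3.png",f["img"])
g=viewer.grab_frame("wrist"); np.savez("w3.npz",**g); cv2.imwrite("pics/w3.png",g["img"])
E
```

```text
strip rect ((497.55572509765625, -113.15873718261719), (87.94369506835938, 9.365909576416016), 83.16669464111328)
strip centre [ 0.4975177  -0.11322848  0.028     ] in hinge frame [-0.13201076 -0.0002225  -0.018     ] expect -0.133,0
dir deg 83.06862592065977 n 138
[0.13928721 0.39089715 0.13203469]
0.023113431084847966 29.987495128698356 [ 0.55484943 -0.03957809 -0.63742829]
0.02291032148504076 [-0.83488356 -0.49797082 -4.80908478] [-0.12493577  0.14464059  0.02851409] 18.3083
```

View pics/s3.png

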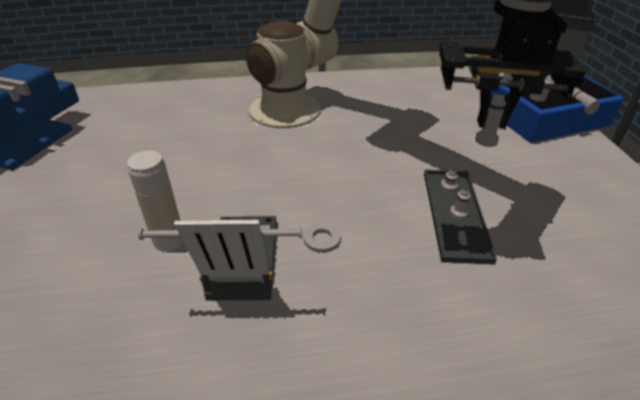

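```bash
python3 - <<'E'
from geo import *; import cv2
Rt=down(-ex); S=np.array([.4975,-.1132,0])+.023*ex
g=S+.004*ex
r.goto(g+[0,0,.26],Rt); r.servo_line(g+[0,0,.075],Rt,feed=.2); r.servo_line(g+[0,0,.0515],Rt,feed=.05)
F0=r.state()["wrist_force"]; print(F0)
for d in np.arange(.0035,-.0035,-.0005):
    r.servo_line(S+d*ex+[0,0,.0515],Rt,feed=.02); F=r.state()["wrist_force"]-F0
    if F@ex>4: break
print("contact d",d,F,r.state()["t"]); d+=.0003
for z in np.arange(.051,.046,-.0005):
    r.servo_line(S+d*ex+[0,0,z],Rt,feed=.02); F=r.state()["wrist_force"]-F0
    if F[2]>4: break
print("down z",z,F,r.state()["t"])
r.ungrasp(); print(r.state()["wrist_force"])
r.servo_line(S+d*ex+[0,0,.2],Rt,feed=.2)
f=viewer.grab_frame("wrist"); np.savez("w4.npz",**f); cv2.imwrite("pics/w4.png",f["img"]); print(r.state()["t"])
E
```

```text
[ 0.72470488  0.14435611 -3.46118655]
contact d -0.0019999999999999996 [ 4.02615877 -1.72691286 -2.77431546] 24.6
down z 0.047999999999999994 [ 4.01144533 -1.57844116  6.66924812] 26.35
[-0.89507859  0.31809666  0.18440021]
28.5417
```

View pics/w4.png

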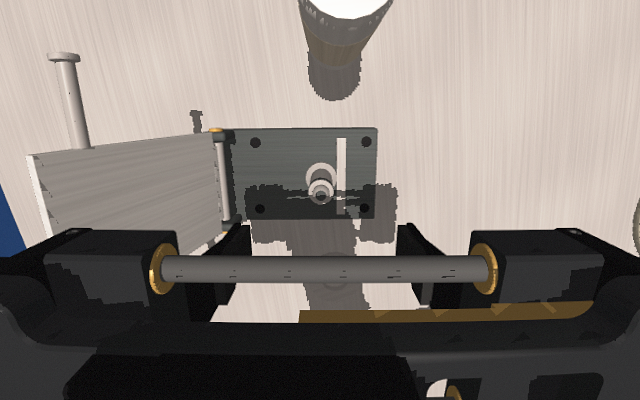

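The wrist view shows the jack upright at (320,180), its foot touching the hinge side of the strip (column 341) and about halfway along it (rows 138–214). Next I'll regrip the pin and fold the plate down.

```bash
python3 - <<'E'
from geo import *
Rt=down(-ex); A=1.85; p=tcp(pin(A))
r.servo_line(r.state()["eef_pos"]+[0,0,.13],Rt,feed=.3)
r.goto(p+[0,0,.14],Rt); r.servo_line(p,Rt,feed=.12); print(r.state()["wrist_force"])
r.clamp(); s=r.state(); print(s["grip_width"],s["wrist_force"],s["t"])
if .008<s["grip_width"]<.014:
    arc(A,.60,12,Rt,feed=.1,stop=lambda s:np.linalg.norm(s["wrist_force"])>45 or s["grip_width"]<.008)
E
```

```text
[ 0.33073321 -0.06149943 -0.21320598]
0.008747586484430473 [ 0.38497724 -0.07302898 -1.23279227] 32.4
1.746 t 32.69 F [ 1.2 -0.6 -2. ] w 0.0087
1.642 t 32.98 F [ 1.7 -2.2  0.9] w 0.0087
1.538 t 33.27 F [ 0.5 -1.   3.1] w 0.009
1.433 t 33.57 F [ 0.3 -2.2  3.7] w 0.0089
1.329 t 33.86 F [-0.7 -2.5  2.1] w 0.0087
1.225 t 34.15 F [-0.7 -2.3 -0. ] w 0.0087
1.121 t 34.44 F [-1.7 -3.2  1.5] w 0.0089
1.017 t 34.73 F [-0.6 -0.8 -0. ] w 0.0088
0.913 t 35.02 F [-0.3 -1.4  0.9] w 0.0089
0.808 t 35.32 F [-1.4 -1.5  0.6] w 0.0088
0.704 t 35.61 F [-2.4 -0.1  0.8] w 0.0087
0.6 t 35.9 F [-2.4  1.5  0.2] w 0.0087
```

```bash
python3 - <<'E'
from geo import *; import cv2
Rt=down(-ex); r.dwell(.2); F0=r.state()["wrist_force"]
a=arc(.6,.5,25,Rt,feed=.02,stop=lambda s:(s["wrist_force"]-F0)[2]>5)
print("contact",a)
f=viewer.grab_frame("scene"); cv2.imwrite("pics/s5.png",f["img"])
cv2.imwrite("pics/s5c.png",cv2.resize(f["img"][140:300,120:350],None,fx=3,fy=3,interpolation=cv2.INTER_CUBIC))
E
```

```text
0.596 t 36.35 F [-3.1  1.6  0.5] w 0.0086
0.592 t 36.6 F [-2.3  2.   0.2] w 0.0088
0.588 t 36.85 F [-1.7  3.4 -0.1] w 0.0089
0.584 t 37.1 F [-1.9  3.1  0.6] w 0.0087
0.58 t 37.35 F [-1.1  3.3  1. ] w 0.0088
0.576 t 37.6 F [-2.7  4.8  0.6] w 0.0087
0.572 t 37.85 F [-2.5  3.2  0.6] w 0.0089
0.568 t 38.1 F [-1.6  4.7 -0.1] w 0.0089
0.564 t 38.35 F [-1.9  5.4  0.4] w 0.009
0.56 t 38.6 F [-0.5  4.4 -1.4] w 0.0088
0.556 t 38.85 F [-1.5  5.3 -0.5] w 0.009
0.552 t 39.1 F [-1.5  5.   0.1] w 0.0089
0.548 t 39.35 F [-1.7  5.6 -0.2] w 0.0089
0.544 t 39.6 F [-0.5  4.1 -1. ] w 0.009
0.54 t 39.85 F [-1.1  5.5 -1. ] w 0.0087
0.536 t 40.1 F [-0.3  5.  -0.3] w 0.009
0.532 t 40.35 F [-0.   5.8 -0.3] w 0.0088
0.528 t 40.6 F [ 0.7  4.9 -0.4] w 0.0087
0.524 t 40.85 F [ 0.5  5.  -0.9] w 0.009
0.52 t 41.1 F [ 0.3  5.6 -1.3] w 0.0091
0.516 t 41.35 F [-0.1  5.6 -0.7] w 0.0086
0.512 t 41.6 F [-0.7  4.7  0.1] w 0.009
0.508 t 41.85 F [0.1 5.5 1.4] w 0.009
0.504 t 42.1 F [-0.4  4.3  5.3] w 0.0089
contact 0.504
```

View pics/s5c.png

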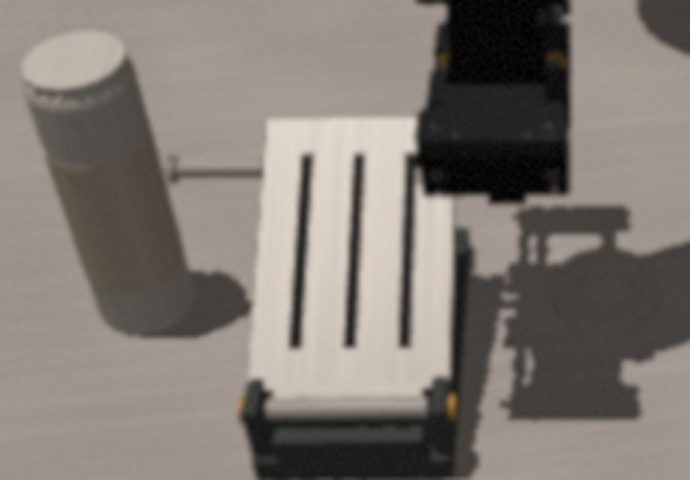

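```bash
python3 - <<'E'
from geo import *; import cv2
from vis import *
Rt=down(-ex)
arc(.504,.498,1,Rt,feed=.02)
r.ungrasp(); p=r.state()["eef_pos"]; print(r.state()["wrist_force"])
r.servo_line(p+[0,0,.2],Rt,feed=.15); r.servo_line(p+[-.08,.2,.2],Rt,feed=.25)
f=viewer.grab_frame("scene"); cv2.imwrite("pics/s6.png",f["img"])
cv2.imwrite("pics/s6c.png",cv2.resize(f["img"][140:300,120:350],None,fx=3,fy=3,interpolation=cv2.INTER_CUBIC))
for f in (f,viewer.grab_frame("top")):
    e=(cloud(f).reshape(-1,3)-H)@np.c_[ex,ey,ez]
    q=e[(abs(e[:,1])<.05)&(e[:,0]<-.03)&(e[:,0]>-.14)&(e[:,2]>.012)]
    k=np.polyfit(q[:,0],q[:,2],1); k=np.polyfit(*q[abs(q[:,2]-np.polyval(k,q[:,0]))<.006][:,[0,2]].T,1)
    print("angle",np.degrees(np.arctan(-k[0])),k,len(q))
print(r.state()["t"],r.state()["wrist_force"])
E
```

```text
0.498 t 42.4 F [-0.7  4.7  8.1] w 0.0091
[0.12062015 0.12432106 0.19435033]
angle 29.310029720162625 [-0.56140403  0.00206659] 4151
angle 29.14951844665883 [-0.55772541  0.00347194] 1797
46.4083 [ 0.29288928 -0.48026165  0.65124498]
```

View pics/s6c.png

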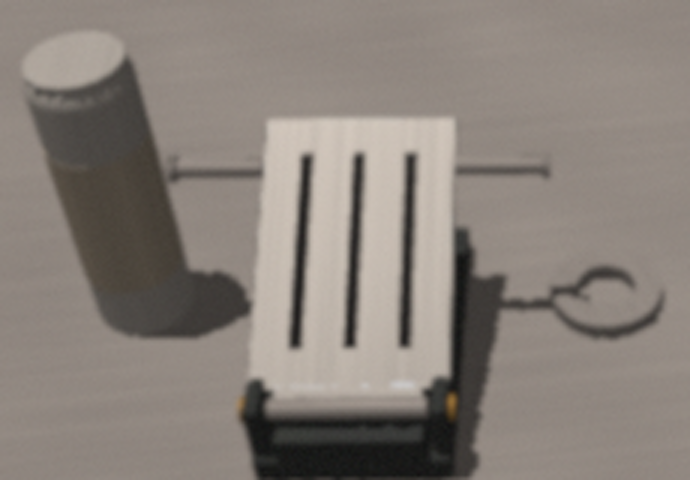

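```bash
python3 -c "
from plant import r
print(r.finish_job())"
```

```text
the job is handed in; nothing more can be done
None
```

The job is handed in: the tallest jack stands on the base against the strip, and the plate was folded down gently onto it. It measures about 29 degrees in the camera depth data, not quite 30. It stayed put after release, and I touched nothing else. I couldn't see the jack under the closed plate to check it stayed exactly in place. The arm finished at about 46 s.

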